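Hook a pellet bar out of its dry-storage slot and square it on the loading tray

ROBOT

A 6-joint arm with a two-finger parallel gripper is mounted at the origin on a cart in front of the work surface, level with it; the furniture and walls round the work are solid. World frame = base frame: x ahead of the robot, y to its left, z up, the work surface at z = 0. Lengths are in m, angles in rad, forces in N, time in s.
With the tool pointing down it reaches from about 0.375 to 0.975 m from the base axis. Payload 3.8 kg.
Tool frame: the origin (TCP) lies at the very end of the fingers, on their centre line; the grasp point (between the pads) lies 19 mm behind it (robot.grasp_offset is the z of the grasp point in the tool frame, in m); z points along the fingers, x is the direction in which the jaws open and shut, and the axes are right-handed (so a half turn about z gives the same grasp; the last joint's range is limited). The gripper opens to 85 mm and grips with 20 to 120 N. Pads are 22 mm wide; open, the fingers measure 114 mm over their backs; the gripper's body (76 mm by 85 mm) begins 54 mm behind the grasp point. The pads swing forward as they close: fully open they stand 13 mm farther back than shut.
Start: joints at [-1.264, 0.264, 1.604, -0, 1.274, -0.037], TCP at [0.228, -0.635, 0.231] pointing down, gripper open.
Joint ranges: [-2.63, 2.63], [-0.94, 2.18], [0.31, 2.57], [-1.31, 4.45], [0, 2.66], [-2.55, 2.55]. Speed limits (rad/s): [2.57, 2.57, 3.14, 3.14, 3.14, 3.14].

INTERFACE

Orientations are given as a 3x3 rotation matrix whose columns are the frame's x, y, z axes.
In Python, from station import robot gives the robot as it stands. The module is installed in compiled form; this text tells all that it offers.
- The arm moves only by the shell command python3 -m inch 'ROWS' [OPENING]. ROWS is JSON, a list of rows, each a list of 2 entries, a list of its own where there are three numbers: the shift along the tool's x, y, z in m, then the turn, a rotation vector about the tool's x, y, z in degrees. In form: [[[x, y, z], [ax, ay, az]], ...]. A call has 1 to 8 rows; each row is the pose to reach, as a shift and turn from the pose commanded when the call began, along the tool's axes at that moment; what a row does not reach only later rows make up. A row lasts 1/8 s, in which the tool goes at most 62.5 mm and 10.7 degrees, less where a joint would pass 70% of its speed; a pose out of reach is approached as far as the arm can. A call with a gripper value outside its range is refused whole. OPENING is the opening, from 0 (shut) to 1 (fully open), set as the call begins (- or left out, the last holds). The fingers move at their own pace and stop on an object; the grip force is fixed at half the most. Time passes only in rows, so rows that repeat a pose let the fingers close. It gives the time, the measured TCP pose, the force and the opening at its end, in the units of the state.
- robot.observe(): the state, without advancing time (a new reading comes with each control period).
- robot.get_image(name): name is "scene" or "top" or "wrist"; returns a dict with "frame" (384x512x3 uint8, red, green, blue), "depth" (384x512 float32, m along the optical axis (not along the pixel's ray), 0 where there is no reading), "camera_matrix" (3x3 intrinsics, pixels), "world_from_camera" (4x4, takes a point from camera to world coordinates). Camera axes: x right, y down, z forward; pixel columns grow to the right and rows downward; lengths in m; the calibration is good to about 2 mm. A picture is of the moment at which its call begins.
- robot.hand_in(): hands the job in, once; it reports no verdict.
Trained networks look in the newest picture that a camera, given by its name, has taken for a name from the list of things; names that differ only in an ending like _2 or _b are one class to them, and where a whole thing is asked for, a point or a joint stands for the part that bears it (a point fixed in the world has none). Each returns a list of dicts, best first, with "p" (0 to 1); they miss things now and then, are a little off and sometimes report something else, mostly with a low value. They report only what shows in the picture. A call takes as long as a camera call. They do not tell look-alikes from the thing itself.
- robot.regions_of(camera, name): "region" (384x512 bool, what is visible of it) and "centre" ([column, row] in pixels, amid what is visible of it).
The state is a dict: "t": time; "qpos": joint angles; "joint_velocities": joint speeds; "effort": joint torques, N m; "position": TCP position; "orientation": TCP orientation; "contact_force": force on the tool from outside, world axes, zero at the start; "ft_torque": the same for the moment, N m; "width": finger opening in m.
Only numpy, scipy, OpenCV 4.12 (cv2) and the standard library are available. Lean on these libraries where they do the work, as an engineer would, in place of code of your own. Each camera call takes 0.05 s, during which the arm holds its last target.

TASK

The pellet bar has been pushed too far into the slot of its dry-storage magazine for fingers to reach. Take the hooked pick, catch one of the bar's holes with the hook and draw the bar right out onto the loading tray; then square the bar up flat and flush against the tray's stop rail, ready for loading. Lay the pick back on its rest, and do not disturb the die body and plunger standing beside the tray.

Things in the scene. Friction and masses are not known exactly. Their poses are not given: they have to be found in the camera images.
- magazine: Fixed dry-storage magazine and loading tray on one dark steel base plate, 118 x 345 mm (x -56 to +62, y -172 to +173), top at z = 6 mm = tray surface = slot floor. Origin on the bench under the slot mouth's centre, z up. Grey housing at y = +2 to +172, x = -52 to +52, up to 52 mm high; the tray is the open part at y < 0
- slot_mouth (a point): centre of the slot mouth's lower edge, at z = 6 mm of magazine, same axes. The slot runs from here towards +y, closed at the back: 36 mm wide (x = -18 to +18), 28 mm high (ceiling, a clear window, at z = 34 mm of magazine), 165 mm deep
- rail_face (a point): middle of the foot of the stop rail's face: x = +40, y = -90, z = 6 mm of magazine, same axes. The aluminium rail lies on the tray along y (y = -15 to -165 mm), 8 mm thick, 10 mm high, its face looking to -x
- bar: Pellet bar: loose flat aluminium bar 26 (x) x 110 (y) x 8 mm (z), 40 to 90 g, with four 14 mm round through holes on its centre line at y = -39, -13, +13, +39 mm. Origin at the centre of its underside. Starts flat on the slot floor, its -y end 12 to 45 mm inside the mouth. Flush with the rail, its origin is 13 mm from the rail's face
- near_hole (a point): centre, at the bar's top surface, of the hole nearest the slot mouth (y = -39 mm of bar)
- far_end (a point): centre of the bar's end face deepest in the slot (y = +55 mm of bar)
- pick: Hooked pick, about 70 g; origin at the centre of its straight black handle, 16 (x) x 108 (y) x 16 mm (z), flat sides. From its +y end a 4 mm steel wire slopes down (y 60 to 82 mm), runs level with its centre 34 mm below the handle's centre to y = 158 mm, and ends in a hook bent straight down, reaching 7 mm below the wire's underside
- pick_tip (a point): lowest point of the pick's hook (x = 0, y = 158, z = -43 mm of pick)
- rest: Fixed steel rest of the pick, base plate 50 x 110 x 6 mm, origin at the centre of its underside. Two 8 mm thick prongs at y = -40 and +40 mm with notches open to the top, 26 mm wide (x), floors at z = 45 mm, horns up to z = 60 mm. The handle lies across both notches along y, centre at z = 53 mm, hook on the +y side, pointing down
- die_body: Steel body of a pellet die, an upright cylinder 38 mm across and 58 mm high, loose, standing beyond the rail side of the tray; origin at the centre of its underside
- die_plunger: Steel die plunger, upright, 22 mm across at the foot and 48 mm high, loose, standing near the die body; origin at the centre of its underside
Mind the look-alikes: they are no part of the job. Leave any blue look-alike of the rest alone.

How it is judged:
On the way, in this order (a step that is already met when the one before it is completed fails the run):
1. the hook's tip is down in one of the bar's holes while the bar is still in the slot (z of pick_tip in the frame of bar between -0.004 and 0.006 m and x of pick_tip in the frame of bar between -0.008 and 0.008 m and y of pick_tip in the frame of bar between -0.047 and 0.047 m and y of bar in the frame of magazine above 0.056 m), for 0.1 s.
2. the bar has been drawn wholly out of the slot and lies flat on the tray (y of far_end in the frame of magazine below -0.003 m and z of bar in the frame of magazine below 0.009 m and angle between bar's own z axis and vertical below 0.06 rad), for 0.2 s.
At the end, for the whole second after the job is handed in: The bar lies flat on the tray, out of the slot, flush with the rail (gap under 2.5 mm, parallel within 0.035 rad, middle 57 to 130 mm from the mouth); the pick lies level in both rest notches, hook down (centre within 35 mm and 0.2 rad of the rest's); both at rest (angle between the y axis of bar and the y axis of magazine, either way round below 0.035 rad and x of bar in the frame of magazine between 0.0245 and 0.0295 m and y of bar in the frame of magazine between -0.13 and -0.057 m and z of bar in the frame of magazine below 0.0085 m and angle between bar's own z axis and vertical below 0.05 rad and linear speed of each of bar, pick below 0.01 m/s and horizontal distance between pick and rest below 0.035 m and z of pick in the frame of rest between 0.049 and 0.057 m and angle between the y axis of pick and the y axis of rest, either way round below 0.2 rad and angle between pick's own z axis and vertical below 0.2 rad and contact force between pick and rest above 0.1 N); the robot touches nothing.
It fails at once if the fingers touch the bar before it has left the slot (contact force between the fingers and bar above 0.5 N and y of far_end in the frame of magazine above 0.003 m).
It fails at once if the die body or the plunger is knocked over or shoved away (over 30 mm) (angle between any of die_body, die_plunger's own z axis and vertical above 0.4 rad or distance of any of die_body, die_plunger from where it was at the start of the episode above 0.03 m).
It also fails if it takes over 67 s, if anything falls off the work surface, if the arm or the gripper's body presses on something with over 40 N, if the wrist force passes 120 N, or if a joint passes its speed limit or range.

## Working session

There is one attempt and no reset: what is moved stays moved. The work goes in short steps, Python scripts to look and compute and a shell command to move; the robot and the scene stay as the last step left them, time stands still between calls to the robot, and variables do not carry over. Pictures are saved under pics/ and viewed, and the job is handed in when it is done.

```bash
mkdir -p pics; cat > h.py <<'E'
import numpy as np, cv2
from station import robot
def snap(n,fn,scale=1.5):
    im=robot.get_image(n); f=cv2.cvtColor(im["frame"],cv2.COLOR_RGB2BGR)
    np.savez(f"pics/{fn}.npz",**im)
    cv2.imwrite(f"pics/{fn}.png",cv2.resize(f,None,fx=scale,fy=scale)); return im
def pts(im):
    d=im["depth"];K=im["camera_matrix"];T=im["world_from_camera"]
    v,u=np.mgrid[:d.shape[0],:d.shape[1]]
    P=np.stack([(u-K[0,2])/K[0,0]*d,(v-K[1,2])/K[1,1]*d,d],-1)
    W=P@T[:3,:3].T+T[:3,3]; W[d==0]=np.nan; return W
E
python3 - <<'E'
from h import *
s=snap("scene","s0");t=snap("top","t0")
np.set_printoptions(precision=4,suppress=True)
o=robot.observe();print(o)
for cam,im in(("scene",s),("top",t)):
    print(cam,im["world_from_camera"][:3,3])
    W=pts(im)
    for n in["magazine","bar","pick","rest","die_body","die_plunger"]:
        for r in robot.regions_of(cam,n):
            w=W[r["region"]];print(cam,n,round(r["p"],2),r["centre"],r["region"].sum(),np.nanmedian(w,0),np.nanmax(w[:,2]) if len(w) else 0)
E
```

```text
{'t': 0.1, 'qpos': array([-1.2639,  0.2647,  1.6052, -0.    ,  1.2737, -0.0369]), 'joint_velocities': array([-0.0001, -0.003 , -0.005 ,  0.0024, -0.0012,  0.0003]), 'effort': array([ -0.0003, -51.6707, -36.859 ,   0.    ,   0.0063,  -0.    ]), 'position': array([ 0.2273, -0.6349,  0.2301]), 'orientation': array([[ 0.337 , -0.9415, -0.0006],
       [-0.9415, -0.337 ,  0.002 ],
       [-0.0021, -0.0001, -1.    ]]), 'contact_force': array([ 0.7452,  0.347 , -0.3284]), 'ft_torque': array([-0.0674,  0.0334, -0.0015]), 'width': 0.08513252819374093}
scene [0.0839 0.5258 0.9507]
scene pick 0.61 [373.2, 173.2] 236 [ 0.4177 -0.3444  0.06  ] 0.06556180885483043
scene rest 0.9 [251.2, 135.0] 546 [ 0.8015 -0.2464  0.0173] 0.06477291604663893
scene rest 0.74 [369.6, 184.6] 407 [ 0.4122 -0.3127  0.0168] 0.06334495885966507
scene die_body 0.91 [226.8, 250.6] 361 [0.5465 0.118  0.0467] 0.06371067207649894
scene die_plunger 0.43 [235.2, 290.5] 6807 [0.4539 0.184  0.03  ] 0.05544401173395341
top [ 0.4987 -0.0346  1.2433]
top magazine 0.65 [195.9, 230.1] 4033 [0.4641 0.1525 0.0106] 0.05682307447457924
top bar 0.32 [354.0, 239.0] 354 [ 0.4327 -0.3487  0.0067] 0.06577385964194749
top pick 0.62 [359.7, 243.6] 195 [ 0.4205 -0.3472  0.0599] 0.06652068127908906
top rest 0.93 [355.9, 240.2] 448 [ 0.4298 -0.3462  0.0068] 0.06577385964194749
top rest 0.87 [316.5, 126.0] 512 [ 0.8052 -0.2435  0.0074] 0.06336888046991462
top die_body 0.66 [207.6, 202.9] 155 [0.553  0.1094 0.0564] 0.06294122370608579
top die_plunger 0.36 [234.0, 208.6] 40 [0.5394 0.0395 0.0099] 0.05048633150696413
```

View pics/s0.png

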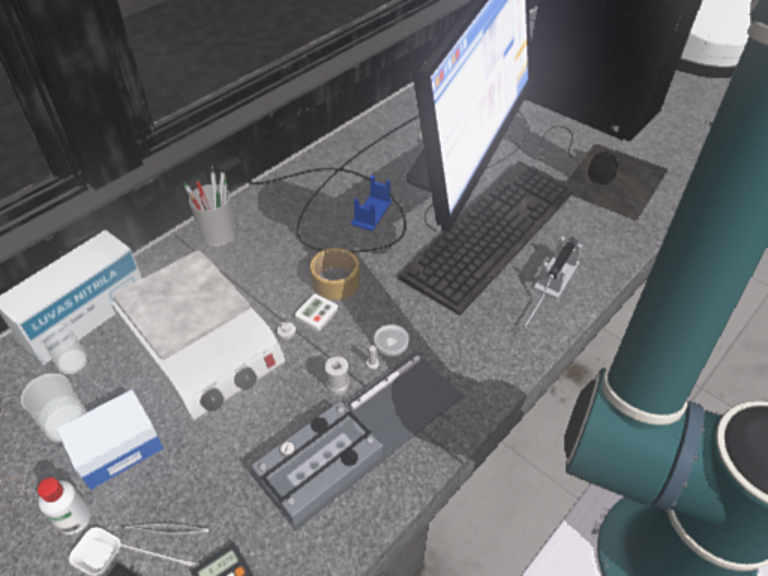

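View pics/t0.png

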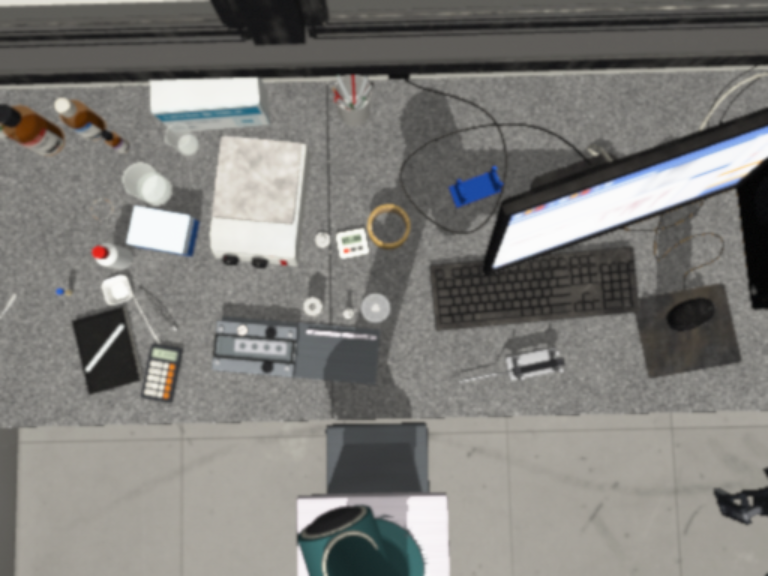

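Candidates for the pick's rest: the steel rest at scene px (370,184)/top (356,240), carrying the pick, and the blue look-alike at scene (251,135)/top (316,126). By its steel colour and the pick lying in it, I choose the first. The magazine is at top (196,230), with the slot running to the left (about +y world) and the rail on the far side. Next, a close crop and measurements.

```bash
python3 - <<'E'
from h import *
import numpy as np,cv2
s=dict(np.load("pics/s0.npz"));t=dict(np.load("pics/t0.npz"))
a=cv2.resize(s["frame"][150:225,335:400,::-1],None,fx=5.5,fy=5.5,interpolation=2)
b=cv2.resize(t["frame"][205:265,135:260,::-1],None,fx=5.5,fy=5.5,interpolation=2)[:, :]
cv2.imwrite("pics/c_pick.png",a);cv2.imwrite("pics/c_mag.png",b)
np.set_printoptions(precision=4,suppress=True)
for n,im in(("s",s),("t",t)):
    W=pts(im);f=im["frame"].astype(int)
    m=(W[...,2]>.054)&(W[...,2]<.075)&(abs(W[...,0]-.42)<.06)&(abs(W[...,1]+.345)<.09)&(f.max(-1)<80)
    p=W[m];c=p.mean(0);u,S,v=np.linalg.svd(p[:,:2]-c[:2],full_matrices=False)
    l=(p[:,:2]-c[:2])@v[0];print(n,m.sum(),c,v[0],l.min(),l.max())
    # housing top 
    m=(W[...,2]>.044)&(W[...,2]<.06)&(W[...,0]>.35)&(W[...,0]<.53)&(W[...,1]>0.05)&(W[...,1]<.35)
    p=W[m][:,:2].astype(np.float32);print("housing",m.sum(),cv2.minAreaRect(p),np.median(W[m][:,2]))
    m=(W[...,2]>.003)&(W[...,2]<.06)&(W[...,0]>.35)&(W[...,0]<.53)&(W[...,1]>-.13)&(W[...,1]<.3)
    cc,lab=cv2.connectedComponents(m.astype(np.uint8));
    k=np.bincount(lab[m]).argmax();p=W[lab==k][:,:2].astype(np.float32);print("base",len(p),cv2.minAreaRect(p))
E
```

```text
s 131 [ 0.4166 -0.3446  0.0609] [-0.1924  0.9813] -0.0541375333474354 0.049050916427861885
housing 872 ((0.4669555425643921, 0.23727864027023315), (0.16941116750240326, 0.10199075937271118), 83.52772521972656) 0.045609926442712334
base 5968 ((0.46148818731307983, 0.13897167146205902), (0.3353075385093689, 0.1360328197479248), 82.67765808105469)
t 137 [ 0.4204 -0.3486  0.0605] [ 0.1851 -0.9827] -0.0515225042429291 0.05287239533319023
housing 459 ((0.46968719363212585, 0.23545455932617188), (0.1691080778837204, 0.10152266174554825), 85.0428695678711) 0.0458875253554305
base 3542 ((0.4623558819293976, 0.13584557175636292), (0.3357478976249695, 0.12385908514261246), 84.22775268554688)
```

View pics/c_pick.png

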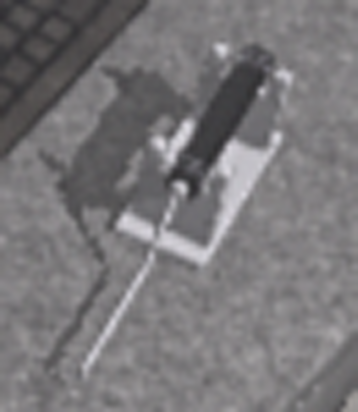

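View pics/c_mag.png

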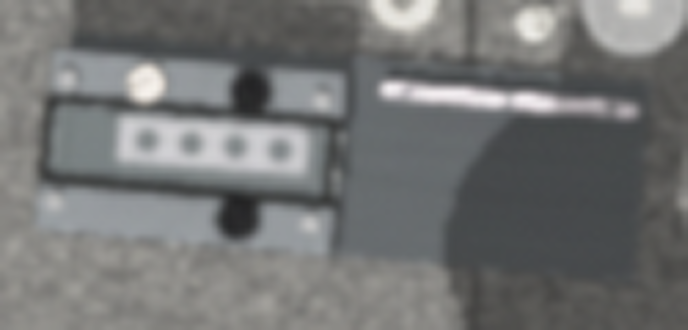

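Choice confirmed: the pick lies in the steel rest with its hook at the lower left of the crop. The bar lies in the slot with its holes at crop (147..280,140..150). I'll move over the pick.

```bash
cat >> h.py <<'E'
from scipy.spatial.transform import Rotation as Ro
def goto(pos,yaw):
    """yaw = world angle (deg) of tool x, tool down. prints shift, turn"""
    o=robot.observe();R=np.array(o["orientation"]);p=np.array(o["position"])
    c,s=np.cos(np.radians(yaw)),np.sin(np.radians(yaw))
    G=np.array([[c,s,0],[s,-c,0],[0,0,-1.]])
    print("t",round(o["t"],2),"pos",p.round(4),"shift",(R.T@(np.array(pos)-p)).round(4),"turn",np.degrees(Ro.from_matrix(R.T@G).as_rotvec()).round(2),"F",np.round(o["contact_force"],1),"w",round(o["width"],4))
E
python3 -c "
from h import *
goto((.4185,-.347,.2),10.8)"
```

```text
t 0.7 pos [ 0.2275 -0.6355  0.2313] shift [-0.2073 -0.2771  0.0313] turn [ 0.00e+00 -1.00e-02 -8.11e+01] F [ 0.1 -0.1  0.2] w 0.0854
```

```bash
python3 -m inch '[[[-0.03,-0.04,0.004],[0,0,-10.5]],[[-0.06,-0.08,0.008],[0,0,-21]],[[-0.09,-0.12,0.012],[0,0,-31.5]],[[-0.12,-0.16,0.016],[0,0,-42]],[[-0.15,-0.2,0.02],[0,0,-52]],[[-0.18,-0.24,0.025],[0,0,-62]],[[-0.207,-0.277,0.031],[0,0,-72]],[[-0.207,-0.277,0.031],[0,0,-81.1]]]' 1
python3 - <<'E'
from h import *
goto((.4185,-.347,.2),10.8)
w=snap("wrist","w1")
E
```

```text
t: 1.7
position: [0.4198, -0.3443, 0.1999]
orientation: [[0.98, 0.197, -0.0], [0.197, -0.98, 0.001], [0.0, -0.001, -1.0]]
contact_force: [-0.5, -1.0, 0.0]
width: 0.0856
t 1.7 pos [ 0.4198 -0.3443  0.1999] shift [-0.0018  0.0024 -0.0001] turn [-0.07 -0.    0.54] F [-0.5 -1.   0. ] w 0.0856
```

View pics/w1.png

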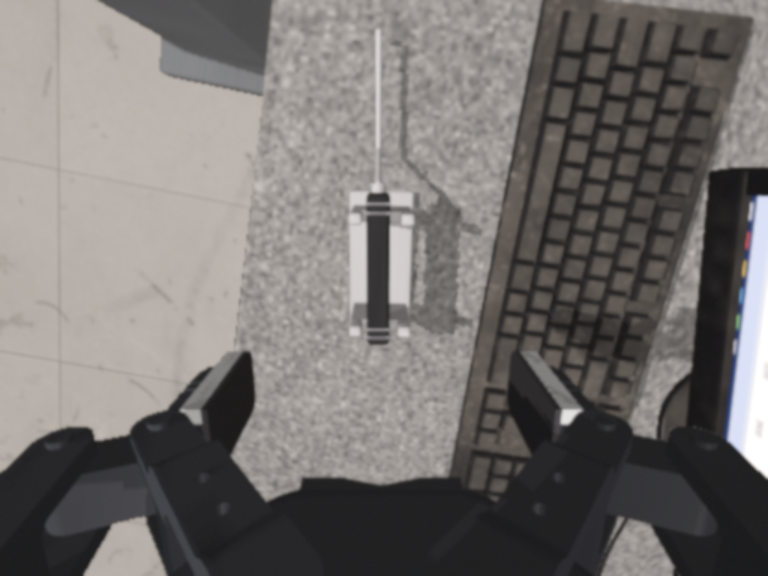

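The wrist view shows the pick handle at px (378,193–345), wire running up to (378,30), and the handle running straight along the view. Next, measure it precisely.

```bash
python3 - <<'E'
from h import *
np.set_printoptions(precision=4,suppress=True)
w=dict(np.load("pics/w1.npz"));W=pts(w);f=w["frame"].astype(int)
m=(W[...,2]>.054)&(W[...,2]<.07)&(f.max(-1)<80)&(abs(W[...,0]-.42)<.05)&(abs(W[...,1]+.345)<.075)
p=W[m];x=p[:,:2].astype(np.float32);r=cv2.minAreaRect(x);print(m.sum(),r,np.median(p[:,2]))
v,u=np.where(m);print(u.min(),u.max(),v.min(),v.max())
# wire
m2=(W[...,2]>.01)&(W[...,2]<.03)&(abs(W[...,0]-.4)<.06)&(W[...,1]>-.27)&(W[...,1]<-.18)
p2=W[m2];print(m2.sum())
for y in np.arange(-.27,-.18,.01):
    q=p2[(p2[:,1]>y)&(p2[:,1]<y+.01)]
    if len(q):print(np.median(q,0),q[:,0].min(),q[:,0].max())
print(p2[p2[:,1].argmax()])
for y in np.arange(-.4,-.29,.01):
    q=p[(p[:,1]>y)&(p[:,1]<y+.01)]
    if len(q):print(y,(q[:,0].min()+q[:,0].max())/2,np.median(q[:,2]))
E
```

```text
1116 ((0.4196822941303253, -0.34925490617752075), (0.01395109761506319, 0.1047748252749443), 10.76668930053711) 0.060646814014038486
245 259 129 228
322
[ 0.4036 -0.2646  0.0203] 0.40129808255363486 0.4056355948860248
[ 0.4018 -0.2551  0.0202] 0.39936781892203854 0.4042465401574354
[ 0.3998 -0.245   0.0203] 0.3973016423754182 0.40227173625438484
[ 0.3978 -0.2348  0.0204] 0.39541426064134266 0.40035795230296095
[ 0.3958 -0.2249  0.0202] 0.39342105130315347 0.39830002156668787
[ 0.3939 -0.215   0.0205] 0.39147843309070357 0.39644050648255796
[ 0.3919 -0.2049  0.0203] 0.38949416887976834 0.3944969828168068
[ 0.3903 -0.1965  0.0203] 0.388246228941511 0.3924685463675338
[ 0.39   -0.1927  0.0186]
-0.4 0.42916752974544903 0.060847921611839884
-0.39 0.42615477576260263 0.06067424806309302
-0.38 0.4246574099948094 0.060656933529704166
-0.37 0.423062415360009 0.060531225412429834
-0.36 0.42102841664518886 0.060597012341840895
-0.35 0.41913632495317976 0.060634257866346575
-0.33999999999999997 0.41711683159636187 0.06081932013995328
-0.32999999999999996 0.41525219262467084 0.06064859339011214
-0.31999999999999995 0.41313122043526207 0.06068926344463038
-0.30999999999999994 0.4114580826382157 0.06065461992232263
-0.29999999999999993 0.4102104934712224 0.06036479710230008
```

```bash
python3 -c "
from h import *
goto((.4197,-.3493,.034),11.15)"
```

```text
t 1.75 pos [ 0.4194 -0.3455  0.2002] shift [-0.0004  0.0038  0.1662] turn [-0.01  0.    0.39] F [-0.3  0.2  0.3] w 0.0854
```

```bash
python3 -m inch '[[[0,0.004,0.05],[0,0,0.4]],[[0,0.004,0.1],[0,0,0.4]],[[0,0.004,0.14],[0,0,0.4]],[[0,0.004,0.16],[0,0,0.4]],[[0,0.004,0.166],[0,0,0.4]],[[0,0.004,0.166],[0,0,0.4]]]' 1
python3 -c "
from h import *
goto((.4197,-.3493,.034),11.15)"
```

```text
t: 2.5
position: [0.4194, -0.3516, 0.0346]
orientation: [[0.984, 0.179, 0.0], [0.179, -0.984, -0.0], [0.0, 0.0, -1.0]]
contact_force: [0.3, 0.3, 1.0]
width: 0.0854
t 2.5 pos [ 0.4194 -0.3516  0.0346] shift [ 0.0007 -0.0022  0.0006] turn [ 0.01 -0.01 -0.83] F [0.3 0.3 1. ] w 0.0854
```

```bash
python3 -m inch '[[[0,-0.001,0.0005],[0,0,0]],[[0,-0.001,0.0005],[0,0,0]],[[0,-0.001,0.0005],[0,0,0]],[[0,-0.001,0.0005],[0,0,0]],[[0,-0.001,0.0005],[0,0,0]],[[0,-0.001,0.0005],[0,0,0]]]' 0
python3 -c "
from h import *
goto((.4197,-.3493,.034),11.15)"
```

```text
t: 3.25
position: [0.4195, -0.3505, 0.0344]
orientation: [[0.984, 0.181, 0.001], [0.181, -0.984, -0.001], [0.001, 0.001, -1.0]]
contact_force: [-1.0, 0.4, 5.1]
width: 0.015
t 3.25 pos [ 0.4195 -0.3505  0.0344] shift [ 0.0004 -0.0012  0.0004] turn [ 0.04 -0.03 -0.75] F [-1.   0.4  5.1] w 0.015
```

```bash
python3 -m inch '[[[0,0,-0.01],[0,0,0]],[[0,0,-0.03],[0,0,0]],[[0,0,-0.07],[0,0,0]],[[0,0,-0.12],[0,0,0]],[[0,0,-0.16],[0,0,0]],[[0,0,-0.166],[0,0,0]]]'
python3 -c "
from h import *
goto((.44,-.054,.2),-5.7)"
```

```text
t: 4.0
position: [0.4208, -0.3517, 0.2038]
orientation: [[0.984, 0.18, 0.005], [0.18, -0.984, -0.005], [0.004, 0.006, -1.0]]
contact_force: [0.3, 0.2, -0.9]
width: 0.0151
t 4.0 pos [ 0.4208 -0.3517  0.2038] shift [ 0.0726 -0.2894  0.0025] turn [ 0.29 -0.29 16.1 ] F [ 0.3  0.2 -0.9] w 0.0151
```

```bash
python3 -m inch '[[[0.01,-0.04,0],[0,0,3]],[[0.02,-0.08,0],[0,0,6]],[[0.03,-0.12,0],[0,0,9]],[[0.045,-0.17,0],[0,0,12]],[[0.06,-0.22,0],[0,0,14]],[[0.07,-0.27,0],[0,0,16]],[[0.073,-0.289,0.001],[0,0,16]],[[0.073,-0.289,0.001],[0,0,16]]]'
python3 - <<'E'
from h import *
goto((.44,-.054,.2),-5.7)
snap("wrist","w2")
E
```

```text
t: 5.0
position: [0.4374, -0.0514, 0.1971]
orientation: [[0.996, -0.095, -0.003], [-0.095, -0.996, 0.001], [-0.003, -0.0, -1.0]]
contact_force: [-0.2, -1.0, -0.4]
width: 0.0147
t 5.0 pos [ 0.4374 -0.0514  0.1971] shift [ 0.0028  0.0024 -0.003 ] turn [-0.01  0.18  0.27] F [-0.2 -1.  -0.4] w 0.0147
```

View pics/w2.png

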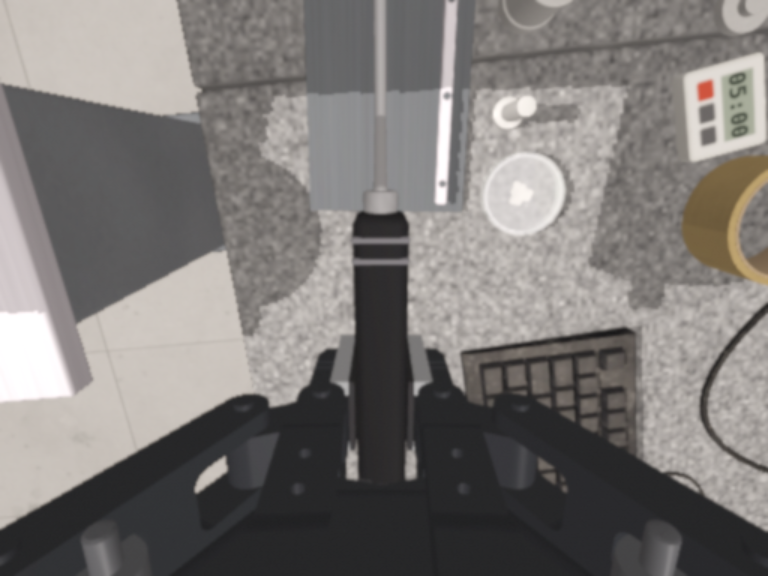

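The view shows the tray's near end at px (310–470,210), the rail at (447,0–205), plunger (515,110) and pick held straight. The mouth is out of view, so I move further along the slot at this height.

```bash
python3 -m inch '[[[0,-0.03,0],[0,0,0.2]],[[0,-0.07,0],[0,0,0.2]],[[0,-0.11,0],[0,0,0.2]],[[0,-0.13,0],[0,0,0.2]],[[0,-0.13,0],[0,0,0.2]],[[0,-0.13,0],[0,0,0.2]]]'
python3 - <<'E'
from h import *
goto((.44,-.054,.2),-5.7)
snap("wrist","w3")
snap("top","t3")
E
```

```text
t: 5.8
position: [0.4513, 0.0754, 0.1983]
orientation: [[0.995, -0.102, -0.001], [-0.102, -0.995, -0.001], [-0.001, 0.001, -1.0]]
contact_force: [1.0, -0.2, -0.9]
width: 0.0152
t 5.8 pos [0.4513 0.0754 0.1983] shift [ 0.0019  0.1299 -0.0016] turn [ 0.05  0.05 -0.15] F [ 1.  -0.2 -0.9] w 0.0152
```

View pics/w3.png

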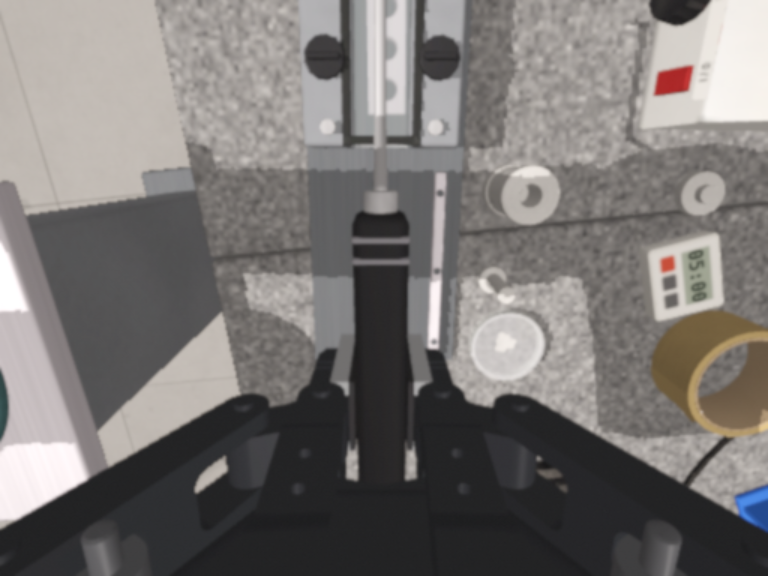

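```bash
python3 - <<'E'
from h import *
np.set_printoptions(precision=4,suppress=True)
for n in("w2","w3"):
    w=dict(np.load(f"pics/{n}.npz"));W=pts(w);f=w["frame"].astype(int)
    gx=(W[...,0]>.38)&(W[...,0]<.56)
    m=gx&(W[...,2]>.0125)&(W[...,2]<.022)&(f.min(-1)>150)&(W[...,0]>.47)&(W[...,0]<.53)&(W[...,1]<.14)
    cc,lab,st,_=cv2.connectedComponentsWithStats(m.astype(np.uint8));k=1+st[1:,4].argmax();m=lab==k
    p=W[m];print(n,"rail",m.sum(),cv2.minAreaRect(p[:,:2].astype(np.float32)),np.median(p[:,2]))
    # face line: per-row min x
    ys=[];xs=[];xm=[]
    for v in np.unique(np.where(m)[0]):
        q=W[v][m[v]]; 
        if len(q)>=4: ys.append(q[:,1].mean());xs.append(q[:,0].min());xm.append(q[:,0].max())
    a=np.polyfit(ys,xs,1);b=np.polyfit(ys,xm,1);print("face",a,np.degrees(np.arctan(a[0])),"back",b,"at y=.06",np.polyval(a,.06),np.polyval(b,.06))
    # tray edges per row
    mt=gx&(W[...,2]>.003)&(W[...,2]<.02)
    L=[];R=[]
    for v in range(0,384,8):
        q=W[v][mt[v]]
        if len(q)>20: print(v,q[:,0].min().round(4),q[:,0].max().round(4),np.median(q[:,1]).round(4),np.median(q[:,2]).round(4))
E
```

```text
w2 rail 1002 ((0.4935070276260376, 0.04827284812927246), (0.13344594836235046, 0.008183090016245842), 83.55061340332031) 0.015656258265450362
face [0.1168 0.4844] 6.662548539836052 back [0.1122 0.4914] at y=.06 0.4913684858865384 0.49811254637421704
0 0.402 0.537 0.1204 0.0058
8 0.401 0.5391 0.113 0.0057
16 0.401 0.5587 0.1047 0.0062
24 0.4001 0.5156 0.0986 0.0059
32 0.3988 0.5154 0.0911 0.0058
40 0.3976 0.5141 0.0838 0.0057
48 0.3976 0.5138 0.0759 0.0059
56 0.3968 0.5123 0.068 0.0059
64 0.3953 0.5439 0.0599 0.0058
72 0.3944 0.5344 0.0517 0.006
80 0.3942 0.5476 0.0431 0.006
88 0.3932 0.5087 0.0358 0.0058
96 0.3918 0.5086 0.0273 0.0058
104 0.3902 0.5589 0.0177 0.0059
112 0.3904 0.5591 0.0084 0.0062
120 0.389 0.5595 -0.0007 0.006
128 0.3879 0.5588 -0.0101 0.0063
136 0.3864 0.56 -0.0194 0.0063
144 0.5226 0.5594 -0.0341 0.0098
152 0.5314 0.5597 -0.0439 0.01
232 0.5092 0.56 -0.1448 0.0102
240 0.4982 0.5595 -0.154 0.0116
248 0.4988 0.5577 -0.1631 0.0178
256 0.4997 0.5577 -0.1747 0.0173
264 0.5006 0.5588 -0.187 0.0141
w3 rail 329 ((0.49022814631462097, 0.02202092856168747), (0.06369316577911377, 0.008118044584989548), 83.26649475097656) 0.015639376647253234
face [0.1189 0.484 ] 6.7790913106932384 back [0.1143 0.491 ] at y=.06 0.4911790779427209 0.4978114504383734
104 0.4053 0.5207 0.1452 0.0057
112 0.4037 0.5474 0.1362 0.0056
120 0.4026 0.5384 0.1275 0.0058
128 0.4023 0.5361 0.1177 0.0058
136 0.4011 0.5381 0.1087 0.0058
144 0.3994 0.5163 0.0989 0.0059
152 0.3993 0.5145 0.0894 0.0059
160 0.3978 0.5139 0.0801 0.006
168 0.3964 0.5122 0.0707 0.0058
176 0.3961 0.5117 0.061 0.0059
184 0.3948 0.549 0.0506 0.0061
192 0.3934 0.5367 0.0412 0.0059
200 0.3915 0.5089 0.0318 0.0056
208 0.3914 0.5595 0.0197 0.0062
216 0.3898 0.5599 0.0082 0.0065
224 0.3884 0.5595 -0.0053 0.0088
232 0.3878 0.5594 -0.0172 0.0095
240 0.5202 0.5596 -0.0293 0.0099
248 0.5287 0.5591 -0.0411 0.0102
```

```bash
python3 - <<'E'
from h import *
np.set_printoptions(precision=4,suppress=True)
w=dict(np.load("pics/w3.npz"));W=pts(w);f=w["frame"]
c=cv2.resize(f[0:130,190:330,::-1],None,fx=5,fy=5,interpolation=2);cv2.imwrite("pics/c3.png",c)
for v in range(2,130,6):
    print(v,' '.join(f"{int(1000*W[v,u,2]) if np.isfinite(W[v,u,2]) else -1}" for u in range(196,320,4)))
E
```

```text
2 0 41 40 40 40 41 41 41 44 43 37 37 37 38 185 184 36 37 38 37 42 44 41 41 42 39 43 42 41 5 0
8 0 41 42 42 42 42 41 42 44 43 37 36 37 37 184 182 37 38 37 37 43 44 40 42 41 42 41 41 41 6 -1
14 0 41 41 40 42 41 40 41 43 44 37 37 37 38 184 184 37 37 36 38 44 44 42 42 42 41 42 42 41 6 0
20 -1 41 41 42 40 41 41 42 43 43 37 36 38 36 184 182 38 37 38 37 44 43 41 42 42 41 42 42 39 5 0
26 1 41 41 48 47 48 47 45 43 44 37 38 36 37 183 183 37 37 36 38 43 44 -1 47 47 47 48 40 41 5 0
32 0 41 47 47 49 47 47 47 46 44 37 37 38 37 183 184 37 36 36 36 43 44 48 48 47 48 48 48 39 4 0
38 -1 38 46 50 52 51 50 51 47 43 37 37 37 37 184 183 37 37 38 39 45 47 50 50 51 50 53 47 39 5 0
44 -1 -1 46 47 48 48 47 46 45 45 38 37 37 37 185 183 36 38 38 38 44 45 49 47 49 47 47 46 -1 -1 0
50 0 -1 42 42 46 49 48 43 43 45 37 38 36 37 185 183 36 36 37 37 43 44 44 49 47 47 45 41 4 0 1
56 0 -1 41 41 41 41 39 40 44 44 37 37 36 37 185 184 36 37 36 38 44 43 41 40 40 41 42 43 7 0 0
62 -1 0 41 42 41 41 42 39 45 42 38 37 37 37 183 184 38 37 37 37 44 44 42 40 42 42 41 40 5 0 0
68 0 1 40 42 41 41 42 40 43 44 38 38 36 38 184 183 38 3
[... 158 characters left out ...]
44 43 37 38 37 38 188 186 38 38 37 39 43 44 41 46 45 41 40 41 5 0 0
86 0 0 41 41 41 45 46 43 43 -1 36 37 36 38 192 189 37 37 37 40 44 45 42 46 45 41 41 41 6 -1 0
92 0 0 41 41 40 39 40 40 43 43 43 43 -1 44 197 194 43 44 44 45 43 42 41 41 41 41 41 42 6 0 0
98 0 0 6 6 6 5 5 4 6 5 6 5 6 5 202 199 4 6 5 5 14 14 15 17 18 18 6 6 6 0 0
104 0 0 0 7 6 5 4 5 5 6 5 6 5 6 205 204 5 4 6 5 5 5 6 6 4 6 6 4 6 0 0
110 -1 -1 -1 5 5 5 5 6 6 6 5 4 4 5 210 209 6 5 5 7 6 6 5 5 6 5 3 6 7 0 1
116 0 0 0 5 6 5 6 4 6 6 6 5 6 5 213 213 5 5 5 5 6 6 6 4 16 16 5 5 0 -1 0
122 0 0 0 4 4 5 6 6 6 5 6 6 5 6 218 216 5 7 6 4 5 5 6 5 16 15 6 5 0 0 -1
128 -1 -1 0 4 5 5 4 6 5 4 5 5 219 221 221 222 220 217 6 6 5 6 6 5 16 15 6 5 0 0 0
```

View pics/c3.png

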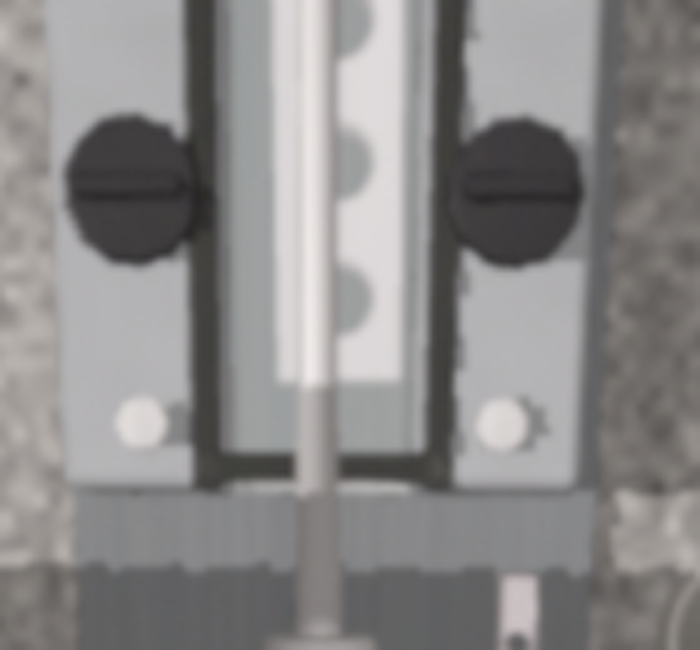

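```bash
cat >> h.py <<'E'
def ray(im,u,v,z):
    K=im["camera_matrix"];T=im["world_from_camera"]
    d=T[:3,:3]@np.array([(u-K[0,2])/K[0,0],(v-K[1,2])/K[1,1],1.]);o=T[:3,3]
    return o+d*(z-o[2])/d[2]
E
python3 - <<'E'
from h import *
np.set_printoptions(precision=4,suppress=True)
for n in("w2","w3"):
    w=dict(np.load(f"pics/{n}.npz"));W=pts(w)
    for nm,sgn in(("L",-1),("R",1)):
        P=[]
        for v in range(8 if n=="w2" else 104,136 if n=="w2" else 165,2):
            q=W[v]; 
            if sgn<0: ok=(q[:,2]>.0035)&(q[:,2]<.009)&(q[:,0]>.38)&(q[:,0]<.44); 
            else: ok=(q[:,2]>.0035)&(q[:,2]<.009)&(q[:,0]>.49)&(q[:,0]<.523)
            if ok.sum()>3: k=np.where(ok)[0]; P.append(q[k[0] if sgn<0 else k[-1]])
        P=np.array(P);
        a=np.polyfit(P[:,1],P[:,0],1)
        for _ in range(3):
            r=P[:,0]-np.polyval(a,P[:,1]);P=P[abs(r)<1.5*r.std()+1e-4];a=np.polyfit(P[:,1],P[:,0],1)
        print(n,nm,len(P),a,np.degrees(np.arctan(a[0])),"x at y=.1",np.polyval(a,.1))
w=dict(np.load("pics/w3.npz"));W=pts(w)
# housing front: per column, last row with z>.036
P=[]
for u in list(range(206,230))+list(range(282,306)):
    k=np.where((W[85:104,u,2]>.036)&(W[85:104,u,2]<.05))[0]
    if len(k):P.append(W[85+k[-1],u])
P=np.array(P);a=np.polyfit(P[:,0],P[:,1],1);print("front",a,np.degrees(np.arctan(a[0])),np.median(P,0),P[:,0].min(),P[:,0].max())
for nm,u,v in(("nearL",244.6,76.2),("nearR",270.6,76.2),("nearmid",257.6,76.2),("h1",257.5,60),("h2",257.5,32),("h3",257.5,4),("L4",244.6,2),("R4",271,2)):
    print(nm,ray(w,u-.0,v,.014))
# wire tip expected
o=robot.observe();R=o["orientation"];p=o["position"]
print("tip pred",p+R@np.array([0,-.158,-.019+.043]))
m=(W[...,2]>.17)&(W[...,2]<.2)&(np.indices(W.shape[:2])[0]<60); q=W[m];
for v in range(0,75,15):
    k=np.where(m[v])[0] if v<60 else []
    if len(k):print(v,k.min(),k.max(),W[v,k].mean(0))
E
```

```text
w2 L 55 [0.1124 0.3882] 6.415894624227367 x at y=.1 0.39944157292460647
w2 R 50 [0.1113 0.5056] 6.3521934100483906 x at y=.1 0.5167386221734039
w3 L 29 [0.1117 0.388 ] 6.370897695498877 x at y=.1 0.3991220642526571
w3 R 27 [0.1071 0.5056] 6.115833478532807 x at y=.1 0.516350024366302
front [-0.1047  0.201 ] -5.977373001817634 [0.4623 0.1526 0.0389] 0.4131896467889442 0.5119607151390284
nearL [0.4531 0.1755 0.014 ]
nearR [0.4809 0.1726 0.014 ]
nearmid [0.467 0.174 0.014]
h1 [0.4685 0.19   0.014 ]
h2 [0.4712 0.2165 0.014 ]
h3 [0.4737 0.2417 0.014 ]
L4 [0.461  0.2448 0.014 ]
R4 [0.4874 0.242  0.014 ]
tip pred [0.4676 0.2325 0.1744]
0 249 256 [0.464  0.1926 0.1842]
15 249 256 [0.4634 0.1862 0.1843]
30 249 256 [0.4627 0.1797 0.1841]
45 249 256 [0.4618 0.173  0.1845]
```

```bash
python3 -c "
from h import *
goto((.4438,-.0276,.06),-6.35)"
```

```text
t 5.9 pos [0.4514 0.0754 0.1985] shift [0.0031 0.1031 0.1386] turn [0.03 0.02 0.46] F [ 0.7  0.2 -0.9] w 0.015
```

```bash
python3 -m inch '[[[0.001,0.04,0],[0,0,0.4]],[[0.003,0.08,0],[0,0,0.4]],[[0.003,0.103,0.02],[0,0,0.4]],[[0.003,0.103,0.07],[0,0,0.4]],[[0.003,0.103,0.11],[0,0,0.4]],[[0.003,0.103,0.135],[0,0,0.4]],[[0.003,0.103,0.1386],[0,0,0.4]],[[0.003,0.103,0.1386],[0,0,0.4]]]'
python3 - <<'E'
from h import *
goto((.4438,-.0276,.0428),-6.35)
w=snap("wrist","w4");snap("top","t4");s=snap("scene","s4")
cv2.imwrite("pics/s4c.png",cv2.resize(s["frame"][200:350,150:320,::-1],None,fx=4,fy=4,interpolation=2))
W=pts(w)
np.set_printoptions(precision=4,suppress=True)
for v in range(0,120,15):
    k=np.where((W[v,:,2]>.025)&(W[v,:,2]<.06)&(abs(np.arange(512)-253)<12))[0]
    if len(k):print(v,k.min(),k.max(),W[v,k].mean(0))
E
```

```text
t: 6.9
position: [0.4445, -0.0267, 0.0608]
orientation: [[0.994, -0.109, 0.001], [-0.109, -0.994, -0.0], [0.001, 0.0, -1.0]]
contact_force: [0.0, -0.2, -0.8]
width: 0.0149
t 6.9 pos [ 0.4445 -0.0267  0.0608] shift [-0.0006  0.001   0.018 ] turn [ 0.   -0.04  0.1 ] F [ 0.  -0.2 -0.8] w 0.0149
0 249 256 [0.458  0.0904 0.047 ]
15 249 256 [0.4573 0.0842 0.0465]
30 249 256 [0.4566 0.0776 0.0467]
45 249 256 [0.4558 0.0709 0.0468]
60 249 256 [0.4551 0.064  0.0471]
75 249 256 [0.4543 0.057  0.0467]
90 249 256 [0.4534 0.0492 0.0577]
```

View pics/w4.png

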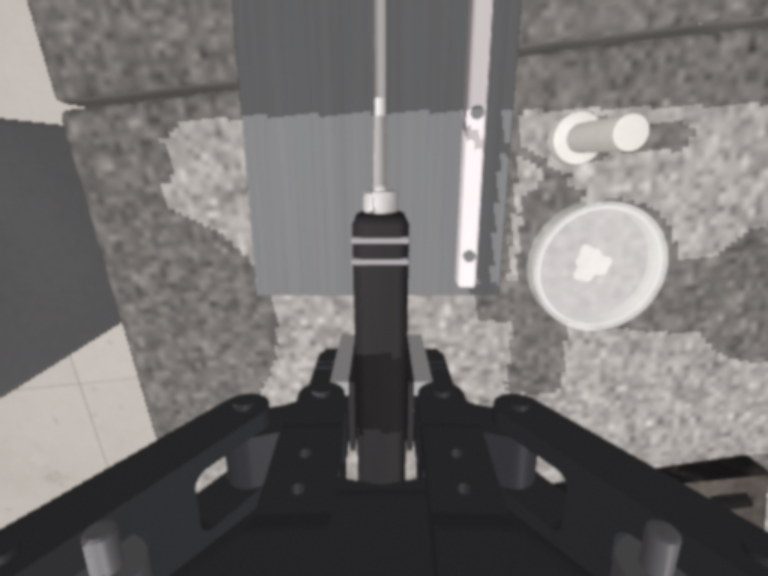

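View pics/s4c.png

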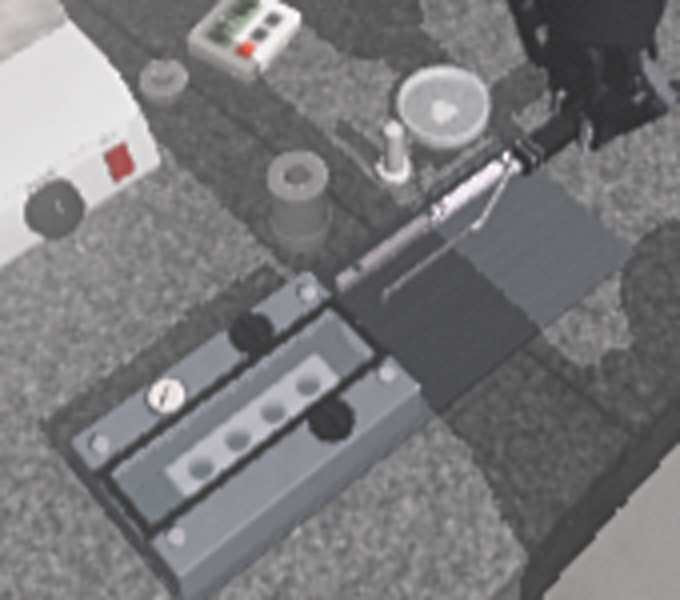

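```bash
python3 - <<'E'
from h import *
np.set_printoptions(precision=4,suppress=True)
s=dict(np.load("pics/s4.npz"))
print("tip",ray(s,246.4,274.4,.037))
# holes: hole centres in crop 
for a in((308,383),(273,411),(238,439),(201,468)):
    p=ray(s,150+a[0]/4-.1,200+a[1]/4,.012);print(p, (p[:2]-np.array([.4609,.1507]))@np.array([[.9939,.1106],[-.1106,.9939]]))
o=robot.observe();print(o["position"]+o["orientation"]@np.array([-.0005,-.159,.025]))
E
```

```text
tip [0.4623 0.1283 0.037 ]
[0.4669 0.19   0.012 ] [0.0016 0.0397]
[0.469  0.2164 0.012 ] [0.0008 0.0662]
[0.4712 0.2422 0.012 ] [0.0001 0.0921]
[0.4736 0.2686 0.012 ] [-0.0004  0.1186]
[0.4622 0.1317 0.0367]
```

```bash
python3 -m inch '[[[-0.0005,0,0.01],[0,0,0]],[[-0.0005,0,0.017],[0,0,0]],[[-0.0005,-0.01,0.017],[0,0,0]],[[-0.0005,-0.025,0.017],[0,0,0]],[[-0.0005,-0.04,0.017],[0,0,0]],[[-0.0005,-0.052,0.017],[0,0,0]],[[-0.0005,-0.059,0.017],[0,0,0]],[[-0.0005,-0.059,0.017],[0,0,0]]]'
python3 - <<'E'
from h import *
goto((.4504,.0320,.0345),-6.35)
s=snap("scene","s5")
w=snap("wrist","w5")
cv2.imwrite("pics/s5c.png",cv2.resize(s["frame"][240:330,170:270,::-1],None,fx=6,fy=6,interpolation=2))
E
```

```text
t: 8.05
position: [0.45, 0.0332, 0.0432]
orientation: [[0.994, -0.107, 0.0], [-0.107, -0.994, -0.0], [0.0, 0.0, -1.0]]
contact_force: [-0.5, 0.8, -1.0]
width: 0.0149
t 8.05 pos [0.45   0.0332 0.0432] shift [0.0006 0.0011 0.0087] turn [ 0.   -0.01  0.23] F [-0.5  0.8 -1. ] w 0.0149
```

View pics/s5c.png

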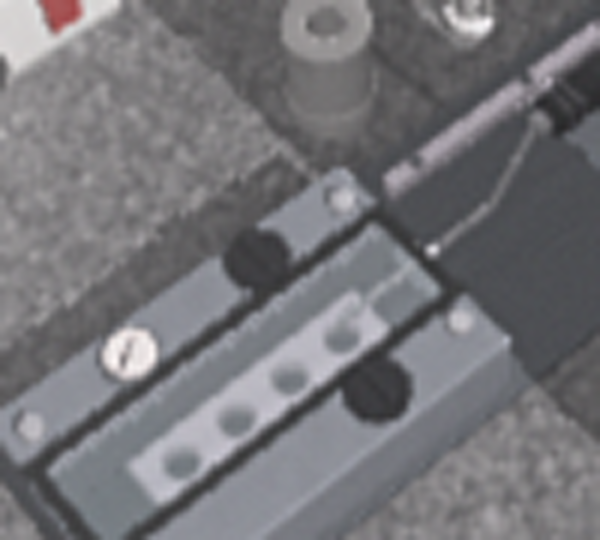

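View pics/w5.png

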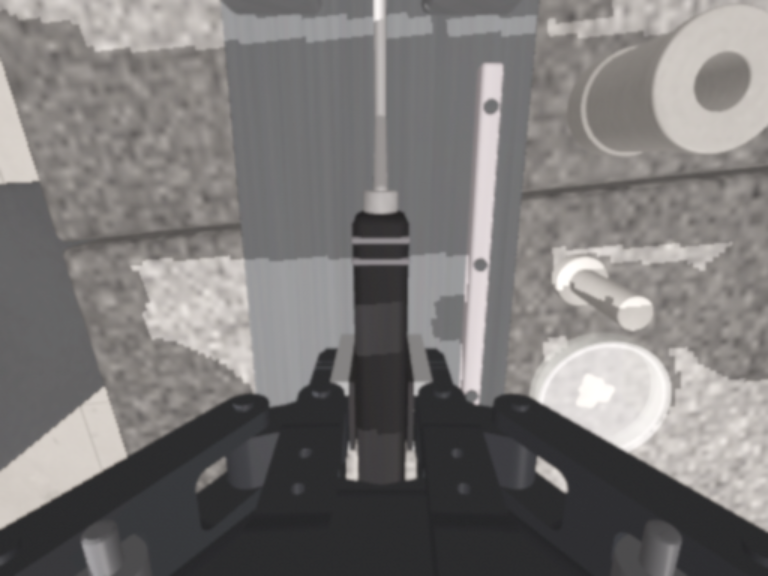

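```bash
python3 - <<'E'
from h import *
np.set_printoptions(precision=4,suppress=True)
s=dict(np.load("pics/s5.npz"))
cv2.imwrite("pics/s5d.png",cv2.resize(s["frame"][280:310,215:250,::-1],None,fx=18,fy=18,interpolation=2))
# project expected tip and wire end
K=s["camera_matrix"];T=np.linalg.inv(s["world_from_camera"])
o=robot.observe()
def proj(p):
    c=T[:3,:3]@p+T[:3,3];q=K@c;return q[:2]/q[2]
for d,z in((.159,.025),(.159,.016),(.140,.016)):
    p=o["position"]+o["orientation"]@np.array([-.0005,-d,z]);print(p,(proj(p)-[215,280]+.5)*18)
print("hole",(proj(np.array([.4685,.19,.014]))-[215,280]+.5)*18,(proj(np.array([.4669,.19,.012]))-[215,280]+.5)*18)
E
```

```text
[0.4665 0.1907 0.0182] [220.0642 274.5658]
[0.4665 0.1907 0.0272] [217.4073 240.2149]
[0.4644 0.1718 0.0272] [331.9729 153.5475]
hole [213.8583 277.1752] [223.2144 292.292 ]
```

View pics/s5d.png

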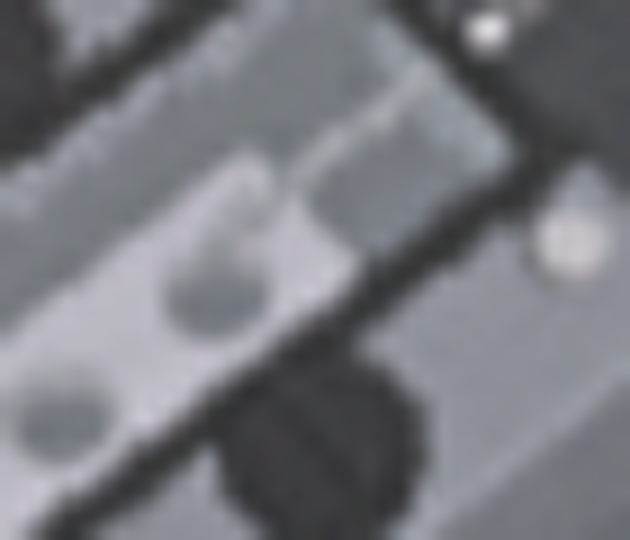

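```bash
python3 -m inch '[[[0.0005,0,0.003],[0,0,0]],[[0.0005,0,0.006],[0,0,0]],[[0.0005,0,0.0085],[0,0,0]],[[0.0005,0,0.0095],[0,0,0]],[[0.0005,0,0.0095],[0,0,0]]]'
python3 - <<'E'
from h import *
goto((.4504,.0320,.0345),-6.35)
s=snap("scene","s6")
cv2.imwrite("pics/s6d.png",cv2.resize(s["frame"][280:310,215:250,::-1],None,fx=18,fy=18,interpolation=2))
E
```

```text
t: 8.78
position: [0.4503, 0.0325, 0.0335]
orientation: [[0.994, -0.108, -0.0], [-0.108, -0.994, 0.0], [-0.0, 0.0, -1.0]]
contact_force: [0.3, -0.6, -0.7]
width: 0.0151
t 8.78 pos [0.4503 0.0325 0.0335] shift [ 0.0002  0.0004 -0.001 ] turn [0.   0.02 0.14] F [ 0.3 -0.6 -0.7] w 0.0151
```

View pics/s6d.png

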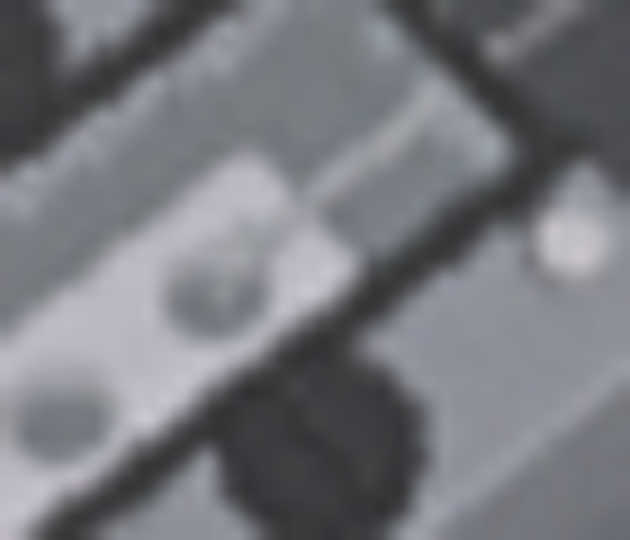

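The hook is visible inside the near hole at crop px (220,285) with no force reading. Now the pull.

```bash
python3 -m inch '[[[0,0.006,0],[0,0,0]],[[0,0.015,0],[0,0,0]],[[0,0.028,0],[0,0,0]],[[0,0.043,0],[0,0,0]],[[0,0.058,0],[0,0,0]],[[0,0.072,0],[0,0,0]],[[0,0.08,0],[0,0,0]],[[0,0.08,0],[0,0,0]]]'
python3 - <<'E'
from h import *
goto((.4317,-.1345,.0335),-6.35)
s=snap("scene","s7")
cv2.imwrite("pics/s7c.png",cv2.resize(s["frame"][210:340,170:320,::-1],None,fx=5,fy=5,interpolation=2)[:600])
E
```

```text
t: 9.82
position: [0.4417, -0.0477, 0.0337]
orientation: [[0.994, -0.109, -0.0], [-0.109, -0.994, -0.0], [0.0, 0.0, -1.0]]
contact_force: [1.0, 0.3, 0.5]
width: 0.0148
t 9.82 pos [ 0.4417 -0.0477  0.0337] shift [-0.0004  0.0873  0.0002] turn [ 0.   -0.    0.08] F [1.  0.3 0.5] w 0.0148
```

View pics/s7c.png

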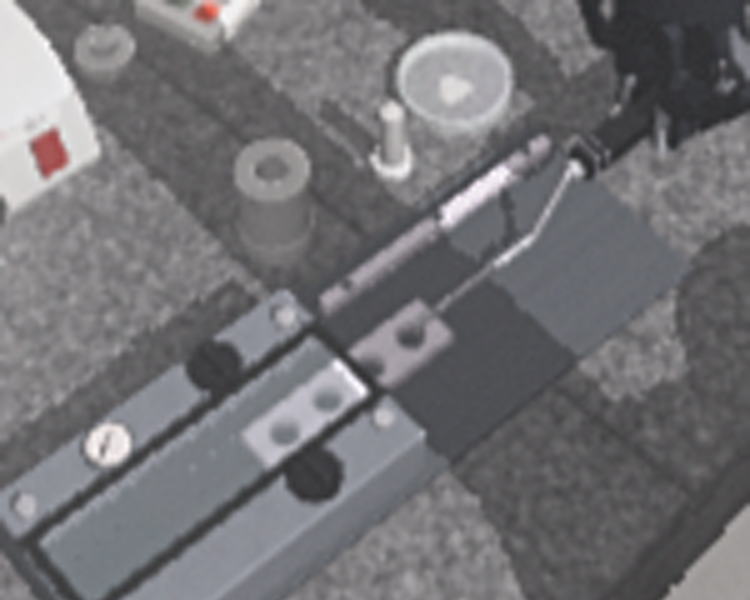

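The bar is half out, following the hook. I continue the pull.

```bash
python3 -m inch '[[[0,0.006,0],[0,0,0]],[[0,0.017,0],[0,0,0]],[[0,0.032,0],[0,0,0]],[[0,0.049,0],[0,0,0]],[[0,0.066,0],[0,0,0]],[[0,0.081,0],[0,0,0]],[[0,0.09,0],[0,0,0]],[[0,0.09,0],[0,0,0]]]'
python3 - <<'E'
from h import *
np.set_printoptions(precision=4,suppress=True)
goto((.4317,-.1345,.0335),-6.35)
s=snap("scene","s8");t=snap("top","t8")
cv2.imwrite("pics/s8c.png",cv2.resize(s["frame"][210:340,170:320,::-1],None,fx=5,fy=5,interpolation=2)[:600])
W=pts(s)
M=np.array([[.9939,.1106],[-.1106,.9939]])
m=(abs(W[...,2]-.014)<.0035)&(s["frame"].min(-1)>95)
q=(W[...,:2]-[.4609,.1507])@M
m&=(q[...,0]>-.03)&(q[...,0]<.03)&(q[...,1]<0.0)&(q[...,1]>-.17)
p=q[m].astype(np.float32);print(len(p),cv2.minAreaRect(p),p.min(0),p.max(0))
E
```

```text
t: 10.88
position: [0.432, -0.1373, 0.0337]
orientation: [[0.994, -0.109, 0.0], [-0.109, -0.994, -0.0], [0.0, 0.0, -1.0]]
contact_force: [0.3, 0.7, -0.2]
width: 0.0148
t 10.88 pos [ 0.432  -0.1373  0.0337] shift [-0.0006 -0.0027  0.0002] turn [ 0.01 -0.01  0.07] F [ 0.3  0.7 -0.2] w 0.0148
352 ((0.0060869986191391945, -0.089058056473732), (0.155193030834198, 0.04587450996041298), 83.62460327148438) [-0.0232 -0.1651] [ 0.0252 -0.0121]
```

View pics/s8c.png

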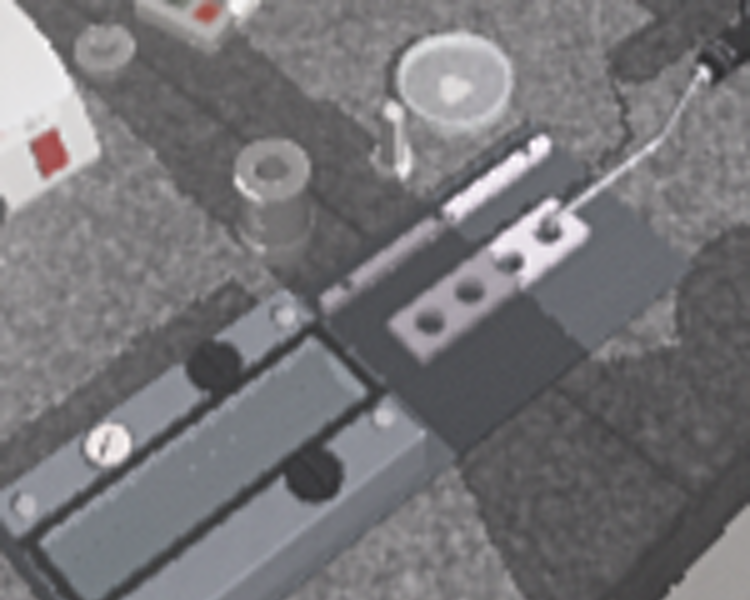

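Bar is fully out on the tray (holes at crop (548,230)…(430,322)), lying free. Lifting the hook out and returning the pick.

```bash
python3 -m inch '[[[0,-0.002,-0.01],[0,0,0]],[[0,-0.002,-0.04],[0,0,0]],[[0,-0.002,-0.086],[0,0,0]],[[0,-0.002,-0.086],[0,0,0]]]'
python3 - <<'E'
from h import *
goto((.4195,-.3500,.12),11)
s=snap("scene","s9")
cv2.imwrite("pics/s9c.png",cv2.resize(s["frame"][190:320,200:350,::-1],None,fx=5,fy=5,interpolation=2)[:600])
E
```

```text
t: 11.48
position: [0.436, -0.1353, 0.1245]
orientation: [[0.994, -0.107, 0.009], [-0.107, -0.994, -0.003], [0.009, 0.002, -1.0]]
contact_force: [0.8, -0.4, -0.8]
width: 0.0148
t 11.47 pos [ 0.436  -0.1353  0.1245] shift [0.0066 0.2152 0.005 ] turn [  0.21  -0.51 -17.15] F [ 0.8 -0.4 -0.8] w 0.0148
```

View pics/s9c.png

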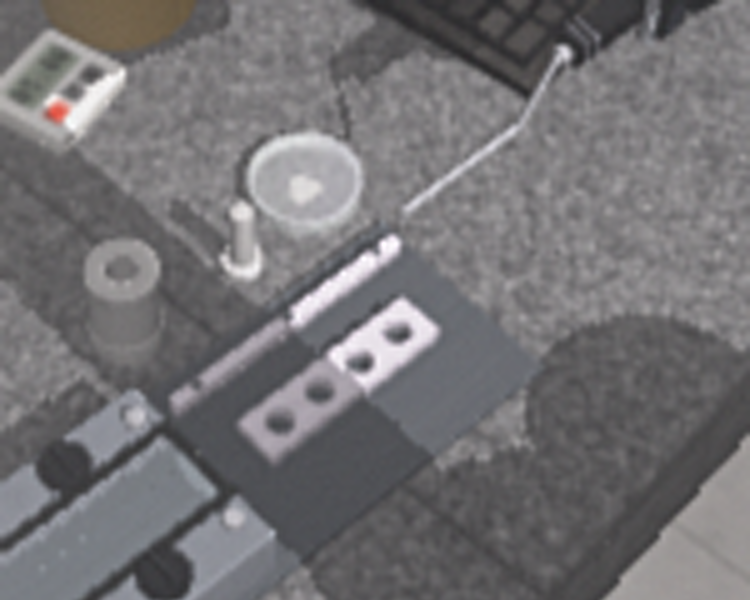

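```bash
python3 -m inch '[[[0,0.03,0],[0,0,-4]],[[0,0.07,0],[0,0,-8]],[[0.003,0.11,0],[0,0,-12]],[[0.005,0.15,0],[0,0,-16]],[[0.006,0.19,0],[0,0,-17]],[[0.007,0.213,0],[0,0,-17]],[[0.007,0.213,0],[0,0,-17]],[[0.007,0.213,0],[0,0,-17]]]'
python3 - <<'E'
from h import *
goto((.4195,-.3500,.12),11)
snap("wrist","w10")
E
```

```text
t: 12.52
position: [0.4158, -0.3457, 0.1189]
orientation: [[0.982, 0.187, -0.001], [0.187, -0.982, 0.002], [-0.001, -0.002, -1.0]]
contact_force: [0.1, 0.1, -0.7]
width: 0.0152
t 12.53 pos [ 0.4158 -0.3457  0.1189] shift [ 0.0028  0.005  -0.0011] turn [-0.12  0.05 -0.2 ] F [ 0.1  0.1 -0.7] w 0.0152
```

View pics/w10.png

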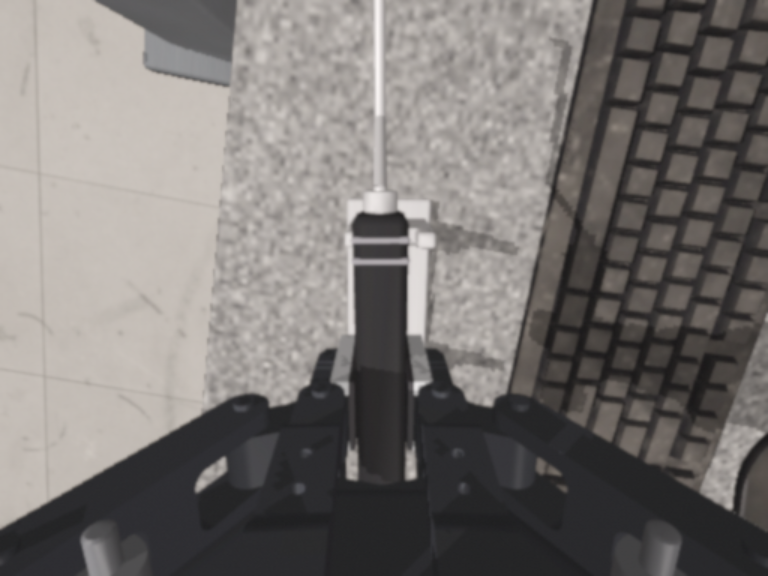

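Pick hangs straight above the steel rest (px 348–430, 200–330); 3 mm left of it as computed. Correct and lower.

```bash
python3 -m inch '[[[0.003,0.0045,0],[0,0,0]],[[0.003,0.0045,0.02],[0,0,0]],[[0.003,0.0045,0.05],[0,0,0]],[[0.003,0.0045,0.06],[0,0,0]],[[0.003,0.0045,0.06],[0,0,0]]]'
python3 - <<'E'
from h import *
goto((.4195,-.3502,.0347),11)
E
```

```text
t: 13.2
position: [0.4197, -0.3502, 0.0591]
orientation: [[0.982, 0.188, -0.001], [0.188, -0.982, 0.001], [-0.001, -0.001, -1.0]]
contact_force: [0.4, -0.0, -0.6]
width: 0.0149
t 13.2 pos [ 0.4197 -0.3502  0.0591] shift [-0.0002  0.      0.0244] turn [-0.08  0.06 -0.17] F [ 0.4 -0.  -0.6] w 0.0149
```

```bash
python3 -m inch '[[[0,0,0.012],[0,0,0]],[[0,0,0.02],[0,0,0]],[[0,0,0.0235],[0,0,0]],[[0,0,0.0245],[0,0,0]],[[0,0,0.0245],[0,0,0]]]'
python3 -m inch '[[[0,0,0],[0,0,0]],[[0,0,0],[0,0,0]],[[0,0,0],[0,0,0]],[[0,0,0],[0,0,0]],[[0,0,0],[0,0,0]],[[0,0,0],[0,0,0]]]' 1
python3 - <<'E'
from h import *
goto((.4195,-.3502,.2),11)
E
```

```text
t: 13.82
position: [0.4201, -0.351, 0.0353]
orientation: [[0.982, 0.187, 0.0], [0.187, -0.982, -0.0], [0.0, 0.0, -1.0]]
contact_force: [-0.1, 0.4, -0.1]
width: 0.0151
t: 14.58
position: [0.42, -0.3509, 0.0352]
orientation: [[0.982, 0.187, 0.0], [0.187, -0.982, 0.0], [0.0, -0.0, -1.0]]
contact_force: [-0.3, 0.9, -0.6]
width: 0.0854
t 14.57 pos [ 0.42   -0.3509  0.0352] shift [-0.0003 -0.0008 -0.1648] turn [-0.  -0.  -0.2] F [-0.3  0.9 -0.6] w 0.0854
```

```bash
python3 -m inch '[[[0,0,-0.02],[0,0,0]],[[0,0,-0.06],[0,0,0]],[[0,0,-0.11],[0,0,0]],[[0,0,-0.16],[0,0,0]],[[0,0,-0.165],[0,0,0]],[[0,0,-0.165],[0,0,0]]]'
python3 - <<'E'
from h import *
w=snap("wrist","w11");W=pts(w);f=w["frame"]
m=(W[...,2]>.054)&(W[...,2]<.07)&(f.max(-1)<80)&(abs(W[...,0]-.42)<.05)&(abs(W[...,1]+.345)<.075)
p=W[m];print(cv2.minAreaRect(p[:,:2].astype(np.float32)),np.median(p[:,2]))
goto((.44,-.08,.2),80)
s=snap("scene","s11")
cv2.imwrite("pics/s11c.png",cv2.resize(s["frame"][140:230,330:410,::-1],None,fx=6,fy=6,interpolation=2)[:600])
E
```

```text
t: 15.32
position: [0.42, -0.3509, 0.2003]
orientation: [[0.982, 0.187, 0.0], [0.187, -0.982, -0.0], [0.0, 0.0, -1.0]]
contact_force: [-0.2, 0.1, 0.3]
width: 0.0855
((0.42085668444633484, -0.34981271624565125), (0.014779568649828434, 0.10554153472185135), 11.050671577453613) 0.06063079149622272
t 15.38 pos [ 0.4193 -0.3503  0.199 ] shift [ 0.0709 -0.2616 -0.0007] turn [ -0.11   0.   -69.2 ] F [-1.  -0.1 -0.4] w 0.085
```

View pics/w11.png

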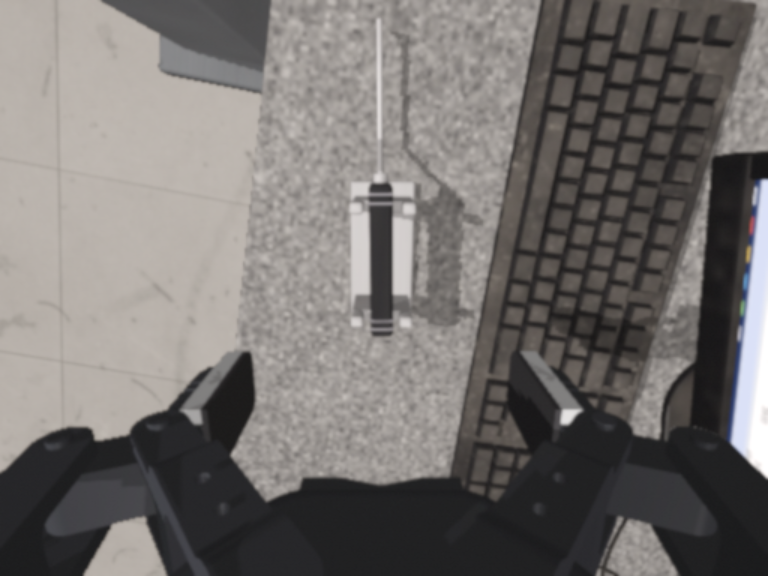

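Pick is back: centre (0.4209,-0.3498), yaw 11.05°, level on both prongs (view px (381,185–335)). Next, I measure the bar and plan the push with the shut fingers from the −x side.

```bash
python3 - <<'E'
from h import *
goto((.4164,.0671,.1),83.65)
np.set_printoptions(precision=4,suppress=True)
s=robot.get_image("scene");t=robot.get_image("top")
np.savez("pics/s12.npz",**s)
M=np.array([[.9939,.1106],[-.1106,.9939]])
for n,s in(("scene",s),("top",t)):
    W=pts(s);q=(W[...,:2]-[.4609,.1507])@M
    m=(W[...,2]>.0085)&(W[...,2]<.019)&(q[...,0]>-.03)&(q[...,0]<.034)&(q[...,1]<-.003)&(q[...,1]>-.17)
    cc,lab,st,_=cv2.connectedComponentsWithStats(m.astype(np.uint8));k=1+st[1:,4].argmax()
    p=q[lab==k].astype(np.float32);print(n,len(p),cv2.minAreaRect(p),np.median(W[lab==k][:,2]))
E
```

```text
t 15.43 pos [ 0.419  -0.35    0.1982] shift [ 0.0758 -0.4099  0.0992] turn [ -0.21   0.   -72.85] F [-0.6 -0.2  0. ] w 0.0851
scene 411 ((0.002284793183207512, -0.09001147747039795), (0.1163734570145607, 0.03859882056713104), 88.411865234375) 0.01398316019985657
top 254 ((0.006448660045862198, -0.09032595157623291), (0.12523162364959717, 0.0407865047454834), 88.03523254394531) 0.013240096368104082
```

```bash
python3 -m inch '[[[0.008,-0.04,0],[0,0,-9]],[[0.018,-0.1,0],[0,0,-19]],[[0.03,-0.16,0],[0,0,-29]],[[0.041,-0.22,0],[0,0,-39]],[[0.052,-0.28,0],[0,0,-49]],[[0.064,-0.34,0],[0,0,-59]],[[0.073,-0.395,0],[0,0,-67]],[[0.075,-0.408,0],[0,0,-72.8]]]' 0
python3 - <<'E'
from h import *
goto((.4162,.0651,.03),83.65)
E
```

```text
t: 16.52
position: [0.4159, 0.0669, 0.1989]
orientation: [[0.103, 0.995, -0.002], [0.995, -0.103, 0.001], [0.0, -0.003, -1.0]]
contact_force: [-0.2, -0.2, -0.6]
width: -0.0002
t 16.52 pos [0.4159 0.0669 0.1989] shift [-0.0018  0.0009  0.1689] turn [-0.14 -0.02  0.41] F [-0.2 -0.2 -0.6] w -0.0002
```

```bash
python3 -m inch '[[[-0.002,0,0.04],[0,0,0]],[[-0.002,0,0.09],[0,0,0]],[[-0.002,0,0.14],[0,0,0]],[[-0.002,0,0.168],[0,0,0.3]],[[-0.002,0,0.168],[0,0,0.3]],[[-0.002,0,0.168],[0,0,0.3]]]'
python3 - <<'E'
from h import *
goto((.4162,.0651,.009),83.65)
s=snap("scene","s13")
cv2.imwrite("pics/s13c.png",cv2.resize(s["frame"][190:320,200:350,::-1],None,fx=5,fy=5,interpolation=2)[:600])
snap("wrist","w13",1)
E
```

```text
t: 17.27
position: [0.4174, 0.062, 0.0326]
orientation: [[0.117, 0.993, 0.0], [0.993, -0.117, 0.0], [0.0, 0.0, -1.0]]
contact_force: [0.4, -0.2, -0.1]
width: -0.0
t 17.27 pos [0.4174 0.062  0.0326] shift [ 0.003  -0.0016  0.0236] turn [ 0.01 -0.   -0.35] F [ 0.4 -0.2 -0.1] w -0.0
```

View pics/s13c.png

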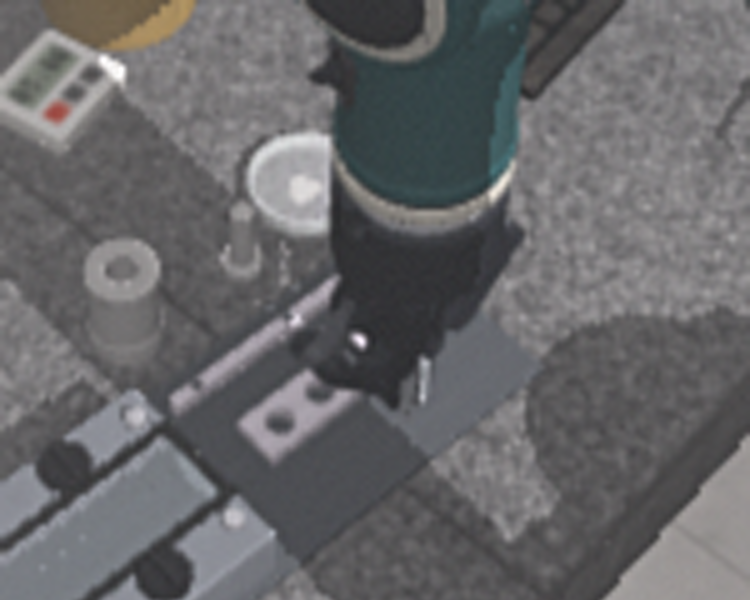

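View pics/w13.png

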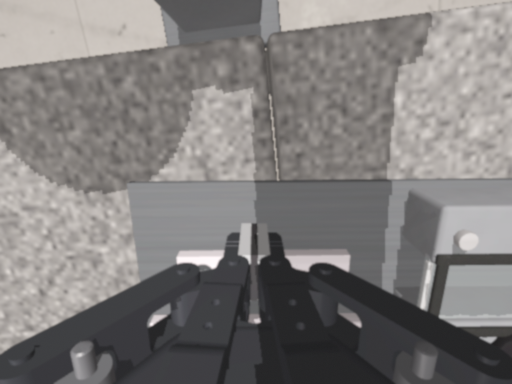

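```bash
python3 -m inch '[[[0.004,0,0.01],[0,0,-0.3]],[[0.004,0,0.018],[0,0,-0.3]],[[0.004,0,0.0225],[0,0,-0.3]],[[0.004,0,0.0225],[0,0,-0.3]]]'
python3 - <<'E'
from h import *
goto((.4609+.003*.9939-.09*.1106,.1507-.003*.1106-.09*.9939,.009),83.65)
w=snap("wrist","w14",1)
M=np.array([[.9939,.1106],[-.1106,.9939]])
for u,v in((180,252),(348,252)):print((ray(w,u,v,.014)[:2]-[.4609,.1507])@M)
E
```

```text
t: 17.88
position: [0.4168, 0.0659, 0.0091]
orientation: [[0.112, 0.994, -0.001], [0.994, -0.112, -0.0], [-0.0, -0.001, -1.0]]
contact_force: [0.3, -0.5, -0.1]
width: -0.0004
t 17.88 pos [0.4168 0.0659 0.0091] shift [-0.0008  0.0375  0.    ] turn [-0.08  0.02 -0.05] F [ 0.3 -0.5 -0.1] w -0.0004
[-0.02790103 -0.12986508]
[-0.02762841 -0.03969251]
```

View pics/w14.png

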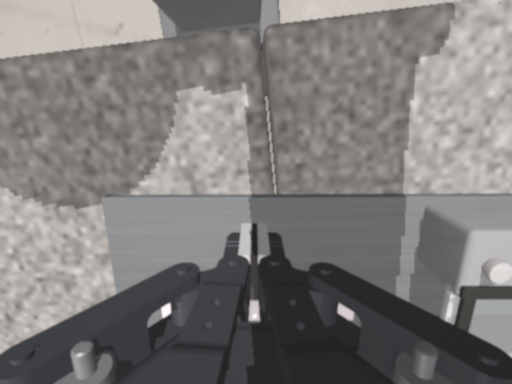

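```bash
python3 -m inch '[[[0,0.008,0],[0,0,0]],[[0,0.014,0],[0,0,0]],[[0,0.019,0],[0,0,0]],[[0,0.024,0],[0,0,0]],[[0,0.029,0],[0,0,0]],[[0,0.032,0],[0,0,0]],[[0,0.033,0],[0,0,0]],[[0,0.033,0],[0,0,0]]]'
python3 - <<'E'
from h import *
goto((.4609+.003*.9939-.09*.1106,.1507-.003*.1106-.09*.9939,.009),83.65)
s=snap("scene","s15")
cv2.imwrite("pics/s15c.png",cv2.resize(s["frame"][190:320,200:350,::-1],None,fx=5,fy=5,interpolation=2)[:600])
E
```

```text
t: 18.92
position: [0.4504, 0.0622, 0.0097]
orientation: [[0.112, 0.994, 0.0], [0.994, -0.112, -0.0], [0.0, 0.0, -1.0]]
contact_force: [0.4, 0.2, -1.1]
width: -0.0
t 18.93 pos [0.4504 0.0622 0.0097] shift [-0.0009  0.0036  0.0007] turn [ 0.02 -0.   -0.05] F [ 0.4  0.2 -1.1] w -0.0
```

View pics/s15c.png

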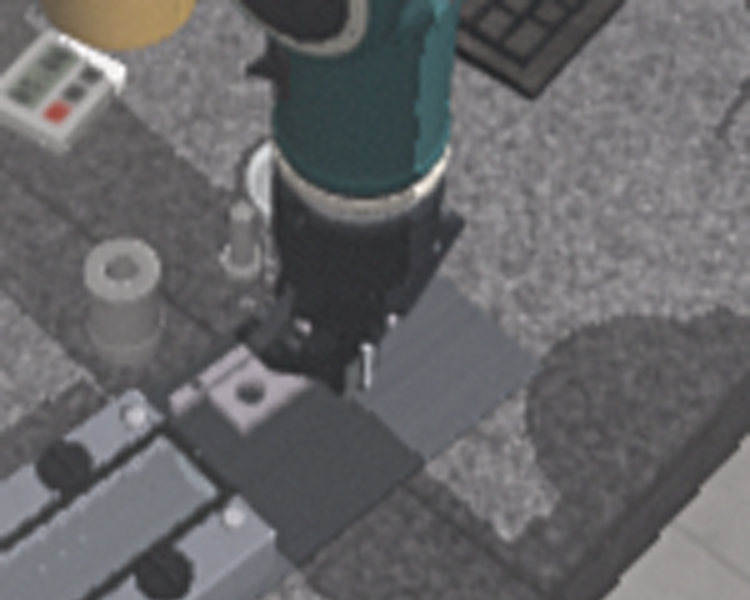

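Bar moving with the fingers, nearly at the rail. I'll press on by small steps until force shows.

```bash
python3 -m inch '[[[0,0.002,0],[0,0,0]],[[0,0.0035,0],[0,0,0]],[[0,0.0035,0],[0,0,0]],[[0,0.0035,0],[0,0,0]]]'
```

```text
t: 19.48
position: [0.4526, 0.0619, 0.0094]
orientation: [[0.112, 0.994, -0.002], [0.994, -0.112, 0.0], [-0.0, -0.002, -1.0]]
contact_force: [-5.2, 1.3, 5.0]
width: 0.0
```

```bash
python3 -m inch '[[[0,0.001,0],[0,0,0]],[[0,0.0015,0],[0,0,0]],[[0,0.0015,0],[0,0,0]]]'
```

```text
t: 19.85
position: [0.4526, 0.0619, 0.0092]
orientation: [[0.112, 0.994, -0.005], [0.994, -0.112, 0.0], [-0.0, -0.005, -1.0]]
contact_force: [-8.5, 1.3, 7.2]
width: -0.0002
```

Firm stop against the rail (8.5 N). Back off, lift and check.

```bash
python3 -m inch '[[[0,-0.003,0],[0,0,0]],[[0,-0.012,0],[0,0,0]],[[0,-0.03,0],[0,0,0]],[[0,-0.03,-0.04],[0,0,0]],[[0,-0.03,-0.1],[0,0,0]],[[0,-0.05,-0.16],[0,0,0]],[[0,-0.06,-0.2],[0,0,0]],[[0,-0.06,-0.2],[0,0,0]]]'
python3 - <<'E'
from h import *
goto((.42,-.05,.21),-6.35)
s=snap("scene","s16");t=snap("top","t16")
cv2.imwrite("pics/s16c.png",cv2.resize(s["frame"][190:320,200:350,::-1],None,fx=5,fy=5,interpolation=2)[:600])
E
```

```text
t: 20.85
position: [0.3971, 0.0688, 0.2136]
orientation: [[0.111, 0.994, 0.009], [0.994, -0.111, 0.001], [0.002, 0.009, -1.0]]
contact_force: [0.5, -0.4, -0.0]
width: 0.0001
t 20.85 pos [0.3971 0.0688 0.2136] shift [-0.1155  0.0359  0.0037] turn [ 0.31 -0.48 89.97] F [ 0.5 -0.4 -0. ] w 0.0001
```

View pics/s16c.png

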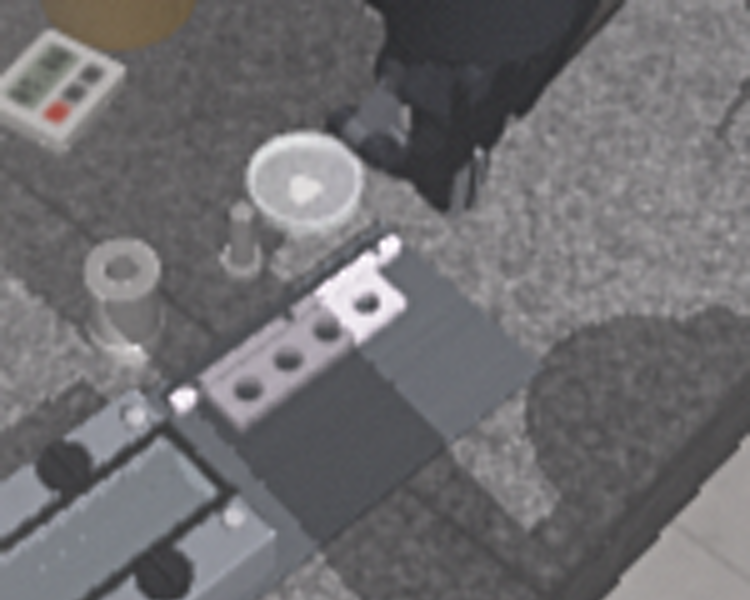

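```bash
python3 -m inch '[[[-0.015,0.004,0],[0,0,10]],[[-0.03,0.01,0],[0,0,20]],[[-0.045,0.015,0],[0,0,30]],[[-0.06,0.02,0],[0,0,40]],[[-0.075,0.025,0],[0,0,50]],[[-0.09,0.03,0],[0,0,60]],[[-0.1,0.04,0],[0,0,70]],[[-0.113,0.06,0],[0,0,80]]]'
python3 -m inch '[[[0,0,0],[0,0,10]],[[0,0,0],[0,0,10]],[[0,0,0],[0,0,10]]]'
python3 - <<'E'
from h import *
np.set_printoptions(precision=4,suppress=True)
goto((.45,-.05,.2),-6.35)
w=snap("wrist","w17");s=robot.get_image("scene");t=robot.get_image("top")
cv2.imwrite("pics/w17c.png",cv2.resize(w["frame"][0:160,180:360,::-1],None,fx=4,fy=4,interpolation=2)[:600])
for c in("wrist","scene","top"):
  for n in("bar","pick"):
    for r in robot.regions_of(c,n):print(c,n,r["p"],r["centre"])
W=pts(w);np.savez("pics/s17.npz",**s)
M=np.array([[.9939,.1106],[-.1106,.9939]])
q=(W[...,:2]-[.4609,.1507])@M
z=W[...,2]
for y in np.arange(-.15,-.02,.01):
    m=(abs(q[...,1]-y)<.003)&(q[...,0]>-.01)&(q[...,0]<.06)
    a=m&(z>.0105)&(z<.019)
    if a.sum():
        b=q[a][:,0];zz=z[a];hi=b[zz>.0150]
        print(y.round(3),"x",b.min().round(4),b.max().round(4),"rail from",np.percentile(hi,5).round(4) if len(hi) else None)
E
```

```text
t: 21.95
position: [0.4409, -0.0507, 0.2068]
orientation: [[0.998, 0.057, -0.005], [0.057, -0.998, 0.001], [-0.005, -0.001, -1.0]]
contact_force: [0.6, -1.0, -0.2]
width: -0.0
t: 22.32
position: [0.4416, -0.0504, 0.2081]
orientation: [[0.994, -0.109, -0.003], [-0.109, -0.994, 0.0], [-0.003, -0.0, -1.0]]
contact_force: [-0.2, 0.1, 0.6]
width: 0.0002
t 22.32 pos [ 0.4416 -0.0504  0.2081] shift [ 0.0083 -0.0013  0.0081] turn [-0.01  0.16  0.12] F [-0.2  0.1  0.6] w 0.0002
wrist bar 0.57 [272.5, 61.3]
scene bar 0.81 [260.0, 259.6]
scene pick 0.63 [374.1, 170.9]
top bar 0.44 [216.0, 227.1]
top pick 0.68 [231.7, 206.9]
top pick 0.61 [356.1, 243.8]
-0.15 x 0.0397 0.0468 rail from 0.0407
-0.14 x 0.0144 0.0476 rail from 0.0255
-0.13 x 0.0143 0.0473 rail from 0.0307
-0.12 x 0.0143 0.0468 rail from 0.0317
-0.11 x 0.0142 0.0478 rail from 0.0336
-0.1 x 0.0141 0.0472 rail from 0.0337
-0.09 x 0.014 0.0469 rail from 0.0231
-0.08 x 0.0139 0.0477 rail from 0.0239
-0.07 x 0.0139 0.0471 rail from 0.0375
-0.06 x 0.0138 0.0468 rail from 0.0236
-0.05 x 0.0137 0.0474 rail from 0.0376
-0.04 x 0.0146 0.047 rail from 0.0176
-0.03 x 0.0397 0.0478 rail from 0.0403
```

View pics/w17c.png

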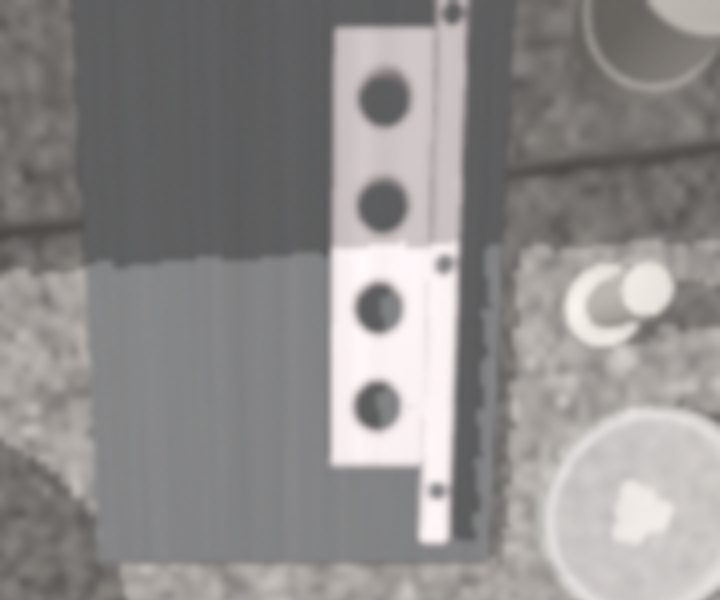

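The bar is flush: its outer edge lies at x = 13.7–14.6 mm along its whole length and the rail face at 40 mm, with the middle near y = −90 mm. The die and plunger are standing. Handing in.

```bash
python3 -c "
from h import *
w=dict(np.load('pics/s17.npz'));W=pts(w);f=w['frame']
m=(W[...,2]>.054)&(W[...,2]<.07)&(f.max(-1)<80)&(abs(W[...,0]-.42)<.05)&(abs(W[...,1]+.345)<.075)
print(W[m].mean(0)); print(robot.hand_in())"
```

```text
[ 0.41755246 -0.34444599  0.06097465]
the job is handed in; nothing more can be done
None
```

The job is done and handed in at about 22.5 s on the robot's clock; the hand-in reports no verdict.

**What I did:** I took the pick from its steel rest and lowered the hook into the near hole, confirmed in the scene image. I drew the bar straight out onto the tray and laid the pick back. I then pushed the bar against the rail with the shut fingers until about 8.5 N showed, backed off and moved clear.

**Last checks:**
- **Bar:** It lies flat and against the rail. Its outer edge measured 13.7–14.6 mm across the tray along its whole length, where 14 mm is exactly flush. Its middle is about 90 mm from the mouth.
- **Pick:** It lies level in both notches, within about 1 mm of where it started. The last look after the push, with the scene camera, agrees with that camera's first reading.
- **Die body and plunger:** Both were still standing at the end. I judged their positions by eye and did not measure them again.

**Disagreements:**
- The scene camera put the hook tip about 3 mm shorter than the arm's own reading. I aimed between the two, within the hole's clearance.
- The network's top-view pick search also marked a spot beside the tray (pixel 232,207), about where the plunger stands. I ignored it.

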